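# Put the bench tools back into their fitted holders

### The job

Tidy the bench: put the block plane, the cork sanding block, the wooden wedge and the spacer ring each into the fitted wooden holder made for it (the plane between the two rails of the open-ended cradle, the sanding block in the wide rectangular tray, the wedge in the narrow rectangular tray, the ring in the round tray). Each must lie flat on its holder's floor, right way up as it lies now, centred and lined up with the holder (either end may point forward), and be let go. Leave the screw tin and the finger-joint offcut where they stand.

Things in the scene. Friction and masses are not known exactly. Their poses are not given: they have to be found in the camera images.
- sanding_block: Loose cork sanding block, a brown rectangular block 64 (x) x 112 (y, long) x 37 high. Origin: centre of its underside; z up. Grip across its 64 mm width.
- block_plane: Loose metal block plane, 48 (x) x 160 (y, long) x 56 high, about 0.7 kg, dark grey with wooden parts and a bright blade. Origin: centre of its underside; z up. Its flat metal sides, 48 mm apart, are 33 high; above that a narrower top (38 wide). Grip across the sides near the middle of its length.
- spacer_ring: Loose thick light grey metal spacer ring lying flat, 60 outside diameter, 20 high (treat the hole as closed). Origin: centre of its underside; z is its axis. Grip across its outside diameter.
- wedge: Loose light wooden wedge lying flat on its large face, 28 (x) x 110 (y, long), 18 thick at its -y end tapering to 5 at its +y end (about 12.5 at y = -10); its centre of mass lies at about y = -10. Origin: centre of its underside; z up. Its two long sides are upright, 28 mm apart: grip across them.
- block_tray: Fixed wide rectangular wooden tray for the sanding block, outer 92 (x) x 140 (y, long). Recess 76 x 124, floor 4 above the bench, rim 8 wide and 7 high above the bench; a 60 mm finger notch interrupts the middle of each long side. Origin: centre of its underside, at bench height; z up.
- wedge_tray: Fixed narrow rectangular wooden tray for the wedge, outer 56 (x) x 138 (y, long). Recess 40 x 122, floor 4 above the bench, rim 8 wide and 7 high above the bench; a 60 mm finger notch interrupts the middle of each long side. Origin: centre of its underside, at bench height; z up.
- plane_cradle: Fixed wooden cradle for the block plane, open at both ends, outer 76 (x) x 110 (y, long); two side rails 8 wide and 16 high above the bench run along y with 60 clear between them, floor 4 above the bench; a 60 mm finger notch interrupts the middle of each long side. The plane overhangs 25 at both ends. Origin: centre of its underside, at bench height; z up.
- ring_tray: Fixed round wooden tray for the spacer ring, outer diameter 90, round recess 74 in diameter, floor 4 above the bench, unbroken rim 8 wide and 7 high above the bench: keep the fingertips above it. Origin: centre of its underside, at bench height; z up.
- screw_tin: Bystander, loose: open grey tin, 73 in diameter, 50 high. Origin: centre of its underside. Leave it alone.
- comb_offcut: Bystander, loose: light wooden offcut with comb-like fingers on top, 50 (x) x 100 (y) x 45 high. Origin: centre of its underside. Leave it alone.

How it is judged:
By the outcome, as a careful person would: the job done as asked, in the order asked, and still so for the second after the job is handed in, with the robot touching nothing.
It also fails if it takes over 109 s, if anything falls off the work surface, if the arm or the gripper's body presses on something with over 40 N, if the wrist force passes 120 N, or if a joint passes its speed limit or range.

### The arm

A 7-joint arm with a two-finger parallel gripper is mounted at the origin on a cart in front of the work surface, level with it; the furniture and walls round the work are solid. World frame = base frame: x ahead of the robot, y to its left, z up, the work surface at z = 0. Lengths are in m, angles in rad, forces in N, time in s.
With the tool pointing down it reaches from about 0.425 to 0.8 m from the base axis. Payload 8.3 kg.
Tool frame: the origin (TCP) lies at the very end of the fingers, on their centre line; the grasp point (between the pads) lies 19 mm behind it; z points along the fingers, y is the line along which they close (so a half turn about z gives the same grasp; the last joint's range is limited). The gripper opens to 85 mm and grips with 20 to 120 N. Pads are 22 mm wide; open, the fingers measure 114 mm over their backs; the gripper's body (76 mm by 85 mm) begins 54 mm behind the grasp point. The pads swing forward as they close: fully open they stand 13 mm farther back than shut.
Start: joints at [1.193, 0.383, 0.016, 1.37, -0.006, 1.388, -0.046], TCP at [0.194, -0.594, 0.231] pointing down, gripper open.
Joint ranges: [-2.95, 2.95], [-0.25, 2.06], [-1.52, 1.56], [0.18, 2.33], [-1.44, 4.58], [0.02, 2.06], [-3.01, 3.01]. Speed limits (rad/s): [2.39, 2.39, 3.01, 3.01, 3.14, 3.14, 3.14].

### API

Orientations are given as a unit quaternion [w, x, y, z].
In Python, from station import manip gives the robot as it stands. The module is installed in compiled form; this text tells all that it offers. Calls block until the motion is done:
- manip.move_to(position, orientation): joint-space move of the TCP to a pose.
- manip.servo_line(position, rot=None, velocity=0.15): straight line of the TCP; rot=None keeps the orientation; velocity is the mean speed in m/s.
- manip.move_joints(angles): joint-space move.
- manip.let_go() and manip.grasp(): open the fingers fully, or close them until they stop; the grip force is fixed at half the most.
- manip.dwell(seconds).
- manip.ik(position, orientation): joint angles nearest the present ones, or None.
- manip.sense(): the state.
- manip.capture(name): name is "side" or "top" or "wrist"; returns the picture (480x640x3 uint8, red, green, blue); there is no depth.
- manip.camera_info(name): a dict with "K" (3x3 intrinsics, pixels), "rvec" (rotation vector, rad) and "tvec" (3), from world to camera coordinates, as OpenCV has them; the wrist camera has in their place "T_tool_cam" (4x4, takes a point from camera to tool coordinates, whose origin is the TCP and whose axes are the flange's). Camera axes: x right, y down, z forward; pixel columns grow to the right and rows downward; lengths in m; the calibration is good to about 2 mm. A picture is of the moment at which its call begins: read the wrist's pose just before it. camera_info takes no time and is no camera call.
A pose or a line that the arm cannot do raises manip.IKError and nothing moves.
- manip.hand_in(): hands the job in; it is judged then, once.
Trained networks look in the newest picture that a camera, given by its name, has taken for a name from the list of things; names that differ only in an ending like _2 or _b are one class to them, and where a whole thing is asked for, a point or a joint stands for the part that bears it (a point fixed in the world has none). Each returns a list of dicts, best first, with "p" (0 to 1); they miss things now and then, are a little off and sometimes report something else, mostly with a low value. They report only what shows in the picture. A call takes as long as a camera call.
- manip.find_in(target, camera): "xy" ([column, row] in pixels, amid what is visible of it).
- manip.trace(target, camera): "pixels" (480x640 bool, what is visible of it) and "xy" ([column, row] in pixels, amid what is visible of it).
- manip.pinpoint(target, camera): "xy" ([column, row] in pixels: a listed point, or the origin of a listed thing).
The state is a dict: "time_s": time; "joint_pos": joint angles; "qvel": joint speeds; "joint_efforts": joint torques, N m; "eef_pos": TCP position; "eef_rot": TCP orientation; "wrist_force": force on the tool from outside, world axes, zero at the start; "ft_torque": the same for the moment, N m; "opening": finger opening in m; "finger_force": force on a finger pad.
Only numpy, scipy, OpenCV 4.12 (cv2) and the standard library are available. Lean on these libraries where they do the work, as an engineer would, in place of code of your own. Each camera call takes 0.05 s, during which the arm holds its last target. There are 200 camera calls.

## Working session

There is one attempt and no reset: what is moved stays moved. The work goes in short steps, each a Python script; the robot and the scene stay as the last script left them, time stands still between calls to the robot, and variables do not carry over. Pictures are saved under pics/ and viewed, at most 14 in all, crops included, and the job is handed in when it is done.

```bash
mkdir -p pics; python3 - <<'E'
from station import manip
import cv2,numpy as np
s=manip.sense();print({k:np.round(v,3) for k,v in s.items()})
for c in("top","side","wrist"):
    im=manip.capture(c);cv2.imwrite(f"pics/{c}0.png",im[:,:,::-1]);print(c,manip.camera_info(c))
for n in "sanding_block block_plane spacer_ring wedge block_tray wedge_tray plane_cradle ring_tray screw_tin comb_offcut".split():
    for c in("top","side"):
        print(n,c,[(np.round(d["xy"]),round(d["p"],2)) for d in manip.pinpoint(n,c)[:3]])
E
```

```text
{'time_s': np.float64(0.0), 'joint_pos': array([ 1.193,  0.384,  0.016,  1.371, -0.006,  1.388, -0.047]), 'qvel': array([ 0.   ,  0.   , -0.002, -0.   ,  0.001, -0.001, -0.001]), 'joint_efforts': array([ 0.0000e+00, -6.2760e+01,  8.4500e-01, -3.7182e+01,  1.7000e-02,
        1.4000e-02, -0.0000e+00]), 'eef_pos': array([ 0.193, -0.594,  0.23 ]), 'eef_rot': array([-0.001,  0.988,  0.157, -0.   ]), 'wrist_force': array([ 0.699, -0.122, -0.351]), 'ft_torque': array([-0.01 ,  0.028, -0.028]), 'finger_force': np.float64(0.0), 'opening': np.float64(0.085)}
top {'K': array([[611.77672714,   0.        , 319.99159829],
       [  0.        , 611.77672714, 241.11090506],
       [  0.        ,   0.        ,   1.        ]]), 'rvec': array([ 2.21672934, -2.157     ,  0.02675681]), 'tvec': array([-1.01380154e-03,  5.35096144e-01,  1.30445250e+00])}
side {'K': array([[455.90189989,   0.        , 314.89761848],
       [  0.        , 455.90189989, 240.81233736],
       [  0.        ,   0.        ,   1.        ]]), 'rvec': array([-0.00386242, -2.73183281,  1.53973147]), 'tvec': array([0.52604666, 0.0357
[... 758 characters left out ...]
([390., 284.]), 0.17)]
spacer_ring side [(array([256., 310.]), 0.7), (array([357., 258.]), 0.34)]
wedge top []
wedge side [(array([342., 192.]), 0.73)]
block_tray top [(array([390., 204.]), 0.68), (array([260., 278.]), 0.55)]
block_tray side [(array([358., 308.]), 0.94), (array([273., 227.]), 0.17)]
wedge_tray top [(array([331., 202.]), 0.75)]
wedge_tray side [(array([267., 256.]), 0.56)]
plane_cradle top [(array([389., 284.]), 0.9)]
plane_cradle side []
ring_tray top [(array([459., 204.]), 0.91)]
ring_tray side [(array([276., 198.]), 0.9)]
screw_tin top [(array([191., 201.]), 0.85)]
screw_tin side [(array([250., 380.]), 0.71)]
comb_offcut top []
comb_offcut side [(array([357., 261.]), 0.8)]
```

View pics/top0.png

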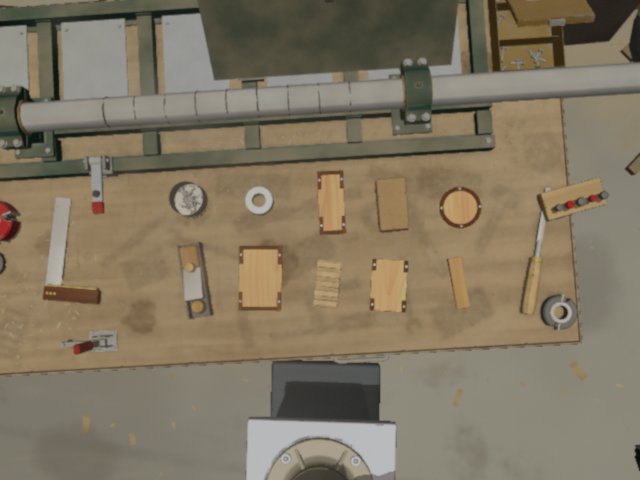

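View pics/side0.png

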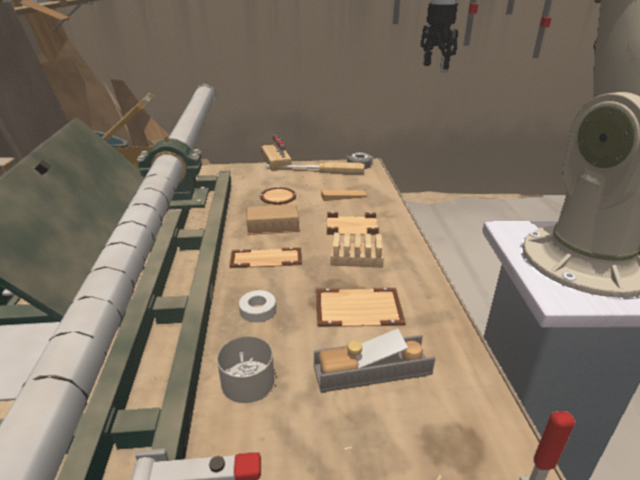

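```bash
cat > h.py <<'E'
from station import manip
import cv2,numpy as np
from scipy.spatial.transform import Rotation as R
from scipy.optimize import minimize
def box(w,l,h,z=0): return np.array([[a*w/2,b*l/2,c] for a in(-1,1) for b in(-1,1) for c in(z,h)])
def cyl(d,h): t=np.arange(0,6.28,.1); return np.array([[d/2*np.cos(a),d/2*np.sin(a),c] for a in t for c in(0,h)])
M={"sanding_block":[box(.064,.112,.037)],"block_plane":[box(.048,.160,.033)],
 "spacer_ring":[cyl(.06,.02)],"block_tray":[box(.092,.14,.007)],"wedge_tray":[box(.056,.138,.007)],
 "plane_cradle":[box(.076,.11,.016)],"ring_tray":[cyl(.09,.007)],
 "wedge":[np.array([[a*.014,y,c] for a in(-1,1) for y,h in((-.055,.018),(.055,.005)) for c in(0,h)])]}
def cam(c,s=None):
    i=manip.camera_info(c);K=i["K"]
    if c!="wrist": return K,R.from_rotvec(i["rvec"]).as_matrix(),i["tvec"]
    T=np.eye(4);q=s["eef_rot"];T[:3,:3]=R.from_quat(q,scalar_first=True).as_matrix();T[:3,3]=s["eef_pos"]
    W=np.linalg.inv(T@i["T_tool_cam"]);return K,W[:3,:3],W[:3,3]
def proj(P,C): 
    p=(P@C[1].T+C[2])@C[0].T; return p[:,:2]/p[:,2:]
def unproj(xy,z,C):
    K,Rm,t=C;d=Rm.T@np.linalg.inv(K)@[xy[0],xy[1],1];o=-Rm.T@t
    return o+d*(z-o[2])/d[2]
def place(P,x,y,a,z=0):
    c,s=np.cos(a),np.sin(a);return P@np.array([[c,s,0],[-s,c,0],[0,0,1]])+[x,y,z]
def raster(name,p,C,z=0):
    m=np.zeros((480,640),np.uint8)
    U=3;m=cv2.resize(m,None,fx=U,fy=U)
    for P in M[name]:
        q=(proj(place(P,*p,z),C)+.5)*U-.5
        cv2.fillConvexPoly(m,cv2.convexHull((q*16).astype(np.int32).reshape(-1,1,2)),1,shift=4)
    return m>0
def fit(name,mask,C,p0=None,z=0,round_=False):
    m3=cv2.resize(mask.astype(np.uint8),None,fx=3,fy=3,interpolation=cv2.INTER_LINEAR)>0
    m3=cv2.resize(mask.astype(np.float32),None,fx=3,fy=3)>.5
    def loss(v):
        r=raster(name,(v[0]/100,v[1]/100,v[2]/10),C,z);return 1-(r&m3).sum()/max(1,(r|m3).sum())
    if p0 is None:
        ys,xs=np.nonzero(mask);c=unproj((xs.mean(),ys.mean()),.01,C);st=[(c[0],c[1],a) for a in ((0,) if 'ring' in name else np.arange(0,3.1,.4))]
    else: st=[p0]
    best=None
    for s in st:
        s=np.array(s)*[100,100,10]
        r=minimize(loss,s,method="Nelder-Mead",options=dict(initial_simplex=[s,s+[1,0,0],s+[0,1,0],s+[0,0,1.5]],xatol=.005,fatol=1e-4))
        if best is None or r.fun<best.fun: best=r
    x=best.x/[100,100,10];x[2]=(x[2]+np.pi/2)%np.pi-np.pi/2 if name!="wedge" else x[2]
    return x,1-best.fun
E
python3 - <<'E'
from h import *
manip.capture("top");C=cam("top")
for n in M:
    for d in manip.trace(n,"top")[:2]:
        if d["pixels"].sum()<50: continue
        x,i=fit(n,d["pixels"],C);print(n,np.round(d["xy"]),round(d["p"],2),np.round(x,4),round(i,3))
print([unproj(p,z,C) for p,z in(((458,283),0),((327,284),.04),((331,202),0))])
print(manip.sense()["time_s"])
E
```

```text
sanding_block [390. 203.] 0.63 [ 0.6154 -0.1355 -1.4833] 0.898
block_plane [193. 282.] 0.68 [ 0.443   0.2815 -1.3772] 0.957
spacer_ring [253. 195.] 0.57 [0.6193 0.1494 0.0328] 0.737
block_tray [259. 277.] 0.76 [ 0.4521  0.1432 -1.5446] 0.969
wedge_tray [330. 203.] 0.98 [ 0.6206 -0.0066 -1.501 ] 0.944
plane_cradle [389. 286.] 0.61 [ 0.4441 -0.1349  1.5357] 0.962
ring_tray [458. 204.] 0.87 [ 0.6165 -0.2858  0.1132] 0.971
wedge [458. 284.] 0.79 [ 0.4537 -0.2844  1.7675] 0.943
wedge [392. 204.] 0.45 [ 0.6185 -0.1392  1.9282] 0.454
[array([ 0.45311015, -0.28611686,  0.        ]), array([ 0.44390366, -0.00425103,  0.04      ]), array([ 0.62142477, -0.00772725,  0.        ])]
1.6
```

```bash
cat > survey.py <<'E'
from h import *
import json
def q_for(a):  # tool y along object x, tool x nearest +x world
    ty=np.array([np.cos(a),np.sin(a),0]);tz=np.array([0,0,-1.]);tx=np.cross(ty,tz)
    if tx[0]<0: tx,ty=-tx,-ty
    return R.from_matrix(np.array([tx,ty,tz]).T).as_quat(scalar_first=True)
if __name__=="__main__":
    for i,(y,ns) in enumerate([(-.21,["sanding_block","wedge","plane_cradle","ring_tray"]),(0.0,["wedge_tray","sanding_block","plane_cradle","block_tray"]),(.2,["block_plane","spacer_ring","block_tray"])]):
        try: manip.move_to([.49,y,.27],q_for(-np.pi/2))
        except manip.IKError as e: print("IK",e); continue
        manip.dwell(.15);s=manip.sense();im=manip.capture("wrist");C=cam("wrist",s)
        cv2.imwrite(f"pics/w{i}.png",im[:,:,::-1]);np.savez(f"w{i}.npz",K=C[0],R=C[1],t=C[2])
        for n in ns:
            for d in manip.trace(n,"wrist")[:2]:
                if d["p"]<.3 or d["pixels"].sum()<200: continue
                x,io=fit(n,d["pixels"],C);print(i,n,np.round(d["xy"]),round(d["p"],2),np.round(x,4),round(io,3))
                ov=cv2.imread(f"pics/w{i}.png")
                for P in M[n]: cv2.polylines(ov,[cv2.convexHull(proj(place(P,*x),C).astype(np.int32))],1,(0,255,0),1)
                cv2.imwrite(f"pics/w{i}.png",ov)
        print(manip.sense()["time_s"])
E
python3 survey.py; python3 -c "
import cv2,numpy as np
cv2.imwrite('pics/wall.png',cv2.resize(np.hstack([cv2.imread(f'pics/w{i}.png') for i in (0,2)]),(800,300)))"
```

```text
0 sanding_block [235.  61.] 0.74 [ 0.6189 -0.1379 -1.4616] 0.972
0 wedge [382. 222.] 0.91 [ 0.4548 -0.2837  1.7869] 0.966
0 plane_cradle [245. 228.] 0.63 [ 0.4455 -0.1345  1.5342] 0.936
0 ring_tray [390.  62.] 0.81 [ 0.6175 -0.2847  0.0855] 0.977
3.775
1 wedge_tray [315.  65.] 0.93 [ 0.6219 -0.0063 -1.5004] 0.982
1 wedge_tray [146.  58.] 0.72 [ 0.6614  0.1534 -1.5672] 0.49
1 sanding_block [453.  63.] 0.61 [ 0.6189 -0.134  -1.4646] 0.96
1 plane_cradle [432. 230.] 0.97 [ 0.4452 -0.1344  1.5354] 0.911
1 plane_cradle [596.  66.] 0.5 [ 0.6214 -0.2995  0.2368] 0.86
1 block_tray [185. 223.] 0.7 [ 0.4535  0.1436 -1.5522] 0.978
5.025
2 block_plane [236. 232.] 0.96 [ 0.4446  0.2824 -1.3808] 0.927
2 spacer_ring [373.  54.] 0.82 [0.6202 0.1497 0.0313] 0.768
2 block_tray [362. 223.] 0.66 [ 0.4532  0.144  -1.556 ] 0.982
2 block_tray [605. 235.] 0.6 [ 0.4369 -0.1671 -0.0504] 0.845
6.1917
```

View pics/w0.png

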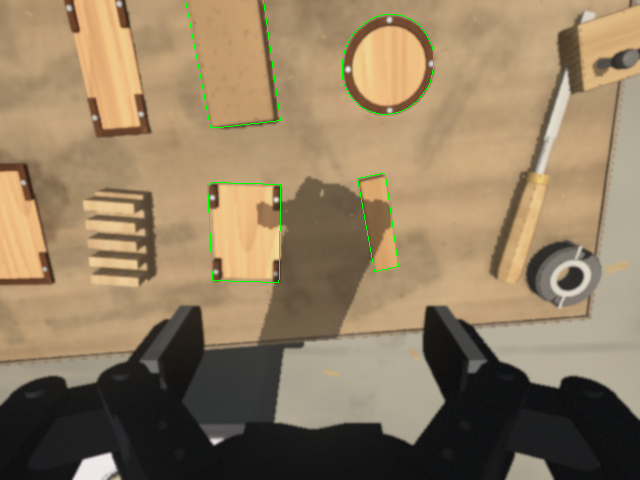

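View pics/w2.png

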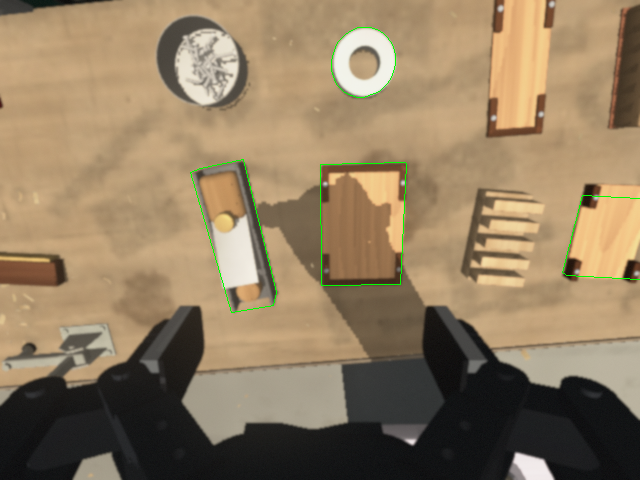

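```bash
cat > pp.py <<'E'
from survey import *
def pick_place(o,h,zg,carry=.13,dz=.0045):
    st=lambda t:print(t,{k:np.round(manip.sense()[k],4) for k in("time_s","eef_pos","wrist_force","opening","finger_force")})
    qo,qh=q_for(o[2]),q_for(h[2])
    manip.move_to([o[0],o[1],carry],qo)
    manip.servo_line([o[0],o[1],zg+.03],velocity=.2);manip.servo_line([o[0],o[1],zg],velocity=.08);st("down")
    manip.grasp();st("grip")
    manip.servo_line([o[0],o[1],carry],velocity=.15);st("up")
    manip.move_to([h[0],h[1],carry],qh)
    manip.servo_line([h[0],h[1],zg+.04],velocity=.15);st("above")
    manip.servo_line([h[0],h[1],zg+dz],velocity=.04);manip.dwell(.2);st("low")
    manip.let_go();manip.dwell(.2)
    manip.servo_line([h[0],h[1],carry],velocity=.2);st("done")
def look(h,tag,names):
    manip.move_to([h[0]-.0,h[1],.27],q_for(-np.pi/2));manip.dwell(.15);s=manip.sense();im=manip.capture("wrist");C=cam("wrist",s)
    ov=im[:,:,::-1].copy()
    for n,z in names:
        for d in manip.trace(n,"wrist")[:1]:
            x,io=fit(n,d["pixels"],C,z=z);print(n,np.round(d["xy"]),round(d["p"],2),np.round(x,4),round(io,3))
            for P in M[n]: cv2.polylines(ov,[cv2.convexHull(proj(place(P,*x,z),C).astype(np.int32))],1,(0,255,0),1)
    cv2.imwrite(f"pics/{tag}.png",ov)
E
python3 - <<'E'
from pp import *
h=(.4453,-.1345,1.535)
pick_place((.4443,.2822,-1.380),h,.006,carry=.14)
look(h,"plane",[("block_plane",.004)])
E
```

```text
down {'time_s': np.float64(8.0667), 'eef_pos': array([0.4439, 0.2822, 0.0056]), 'wrist_force': array([ 0.7559,  0.5362, -0.0563]), 'opening': np.float64(0.0853), 'finger_force': np.float64(0.0)}
grip {'time_s': np.float64(8.5083), 'eef_pos': array([0.4448, 0.2821, 0.0066]), 'wrist_force': array([-0.3657, -2.3153,  6.2593]), 'opening': np.float64(0.0469), 'finger_force': np.float64(64.0786)}
up {'time_s': np.float64(9.55), 'eef_pos': array([0.4436, 0.2816, 0.1388]), 'wrist_force': array([-0.6636,  0.3633, -6.2651]), 'opening': np.float64(0.0466), 'finger_force': np.float64(62.6395)}
above {'time_s': np.float64(11.8667), 'eef_pos': array([ 0.4461, -0.1342,  0.0467]), 'wrist_force': array([ 0.5443, -0.2122, -5.5352]), 'opening': np.float64(0.0469), 'finger_force': np.float64(62.6453)}
low {'time_s': np.float64(13.1083), 'eef_pos': array([ 0.4452, -0.1345,  0.0106]), 'wrist_force': array([-4.4008,  1.8126,  1.2044]), 'opening': np.float64(0.0472), 'finger_force': np.float64(63.3358)}
done {'time_s': np.float64(14.575), 'eef_pos': array([ 0.4446, -0.1344,  0.139 ]), 'wrist_force': array([ 0.2278, -0.3888, -0.3434]), 'opening': np.float64(0.0854), 'finger_force': np.float64(0.0)}
block_plane [315. 190.] 0.56 [ 0.4445 -0.1329  1.535 ] 0.933
```

View pics/plane.png

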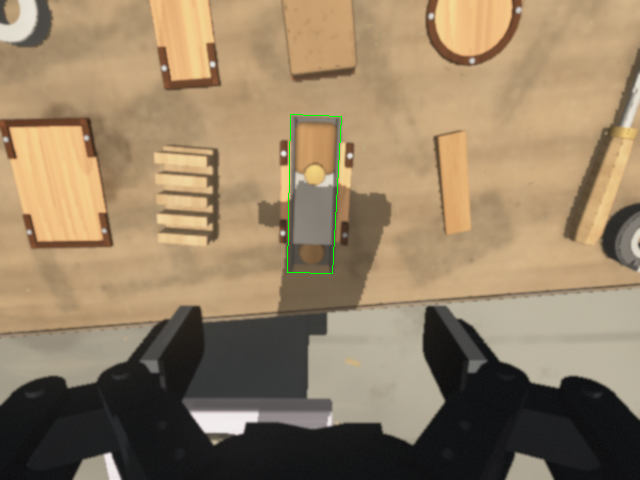

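```bash
python3 - <<'E'
from pp import *
look((.6,-.137),"sb",[("sanding_block",0),("ring_tray",0),("wedge_tray",0)])
E
```

```text
sanding_block [315. 175.] 0.95 [ 0.6182 -0.1358 -1.4598] 0.916
ring_tray [451. 176.] 0.69 [ 0.6176 -0.2849  0.1579] 0.969
wedge_tray [190. 172.] 0.71 [ 0.6215 -0.0061 -1.5026] 0.974
```

View pics/sb.png

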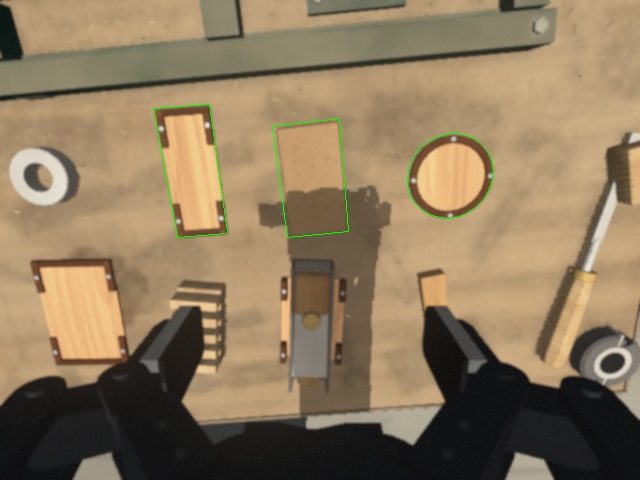

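```bash
python3 - <<'E'
from pp import *
h=(.4533,.1438,-1.554)
pick_place((.6182,-.1360,-1.461),h,.006,carry=.14)
look(h,"sb2",[("sanding_block",.004)])
manip.move_to([.6,.13,.27],q_for(-np.pi/2));manip.dwell(.15)
s=manip.sense();im=manip.capture("wrist");C=cam("wrist",s)
for d in manip.trace("spacer_ring","wrist")[:2]:
    m=d["pixels"].astype(np.uint8);cs=cv2.findContours(m,0,2)[0];f=np.zeros_like(m);cv2.drawContours(f,[max(cs,key=len)],-1,1,-1)
    print(np.round(d["xy"]),d["p"],fit("spacer_ring",f>0,C))
E
```

```text
down {'time_s': np.float64(18.2083), 'eef_pos': array([ 0.6179, -0.1359,  0.0055]), 'wrist_force': array([ 0.0335, -0.0417,  0.9334]), 'opening': np.float64(0.0855), 'finger_force': np.float64(0.0)}
grip {'time_s': np.float64(18.5417), 'eef_pos': array([ 0.6188, -0.136 ,  0.0068]), 'wrist_force': array([0.3433, 1.187 , 5.409 ]), 'opening': np.float64(0.063), 'finger_force': np.float64(67.1878)}
up {'time_s': np.float64(19.5833), 'eef_pos': array([ 0.6175, -0.1361,  0.1387]), 'wrist_force': array([-0.0801,  0.2933, -1.7956]), 'opening': np.float64(0.0632), 'finger_force': np.float64(66.6419)}
above {'time_s': np.float64(21.5917), 'eef_pos': array([0.4539, 0.144 , 0.0466]), 'wrist_force': array([0.4533, 0.6579, 0.139 ]), 'opening': np.float64(0.0631), 'finger_force': np.float64(66.6005)}
low {'time_s': np.float64(22.8333), 'eef_pos': array([0.453 , 0.1438, 0.0107]), 'wrist_force': array([-4.0735, -1.7776,  7.4757]), 'opening': np.float64(0.063), 'finger_force': np.float64(67.5468)}
done {'time_s': np.float64(24.1917), 'eef_pos': array([0.4528, 0.1433, 0.1391]), 'wrist_force': array([-0.7516, -0.0708, -0.5639]), 'opening': np.float64(0.0853), 'finger_force': np.float64(0.0)}
sanding_block [311. 194.] 0.63 [ 0.4529  0.1462 -1.5485] 0.919
[288. 182.] 0.66 (array([0.62079411, 0.15002988, 0.14220715]), np.float64(0.9756781268035287))
```

View pics/sb2.png

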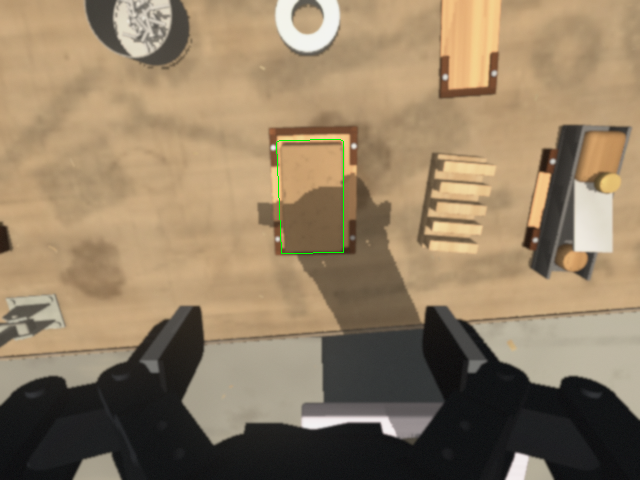

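```bash
python3 - <<'E'
from pp import *
h=(.6216,-.0062,-1.5015)
pick_place((.4548,-.2837,1.787),h,.004,carry=.14)
look((.58,-.0062),"wd",[("wedge",.004),("wedge_tray",0)])
E
```

```text
down {'time_s': np.float64(28.8), 'eef_pos': array([ 0.4546, -0.2834,  0.0036]), 'wrist_force': array([-0.2315,  0.5323,  0.184 ]), 'opening': np.float64(0.0851), 'finger_force': np.float64(0.0)}
grip {'time_s': np.float64(29.375), 'eef_pos': array([ 0.4552, -0.2839,  0.0045]), 'wrist_force': array([-1.1597,  1.3802,  4.8629]), 'opening': np.float64(0.0261), 'finger_force': np.float64(59.5776)}
up {'time_s': np.float64(30.4333), 'eef_pos': array([ 0.4541, -0.2836,  0.139 ]), 'wrist_force': array([-0.7824, -0.338 , -0.6717]), 'opening': np.float64(0.0262), 'finger_force': np.float64(58.9923)}
above {'time_s': np.float64(32.4583), 'eef_pos': array([ 0.6222, -0.0063,  0.045 ]), 'wrist_force': array([ 0.3569, -0.2182,  1.2764]), 'opening': np.float64(0.026), 'finger_force': np.float64(58.9994)}
low {'time_s': np.float64(33.6917), 'eef_pos': array([ 0.6216, -0.0061,  0.0086]), 'wrist_force': array([-2.2775, -0.3621,  3.7904]), 'opening': np.float64(0.0262), 'finger_force': np.float64(59.3999)}
done {'time_s': np.float64(35.3083), 'eef_pos': array([ 0.621 , -0.0066,  0.1388]), 'wrist_force': array([-0.3694, -0.6165,  0.5383]), 'opening': np.float64(0.0857), 'finger_force': np.float64(0.0)}
wedge [312. 148.] 0.58 [ 0.6213 -0.0048  1.6392] 0.943
wedge_tray [325. 148.] 0.67 [ 0.6215 -0.0063 -1.5002] 0.567
```

View pics/wd.png

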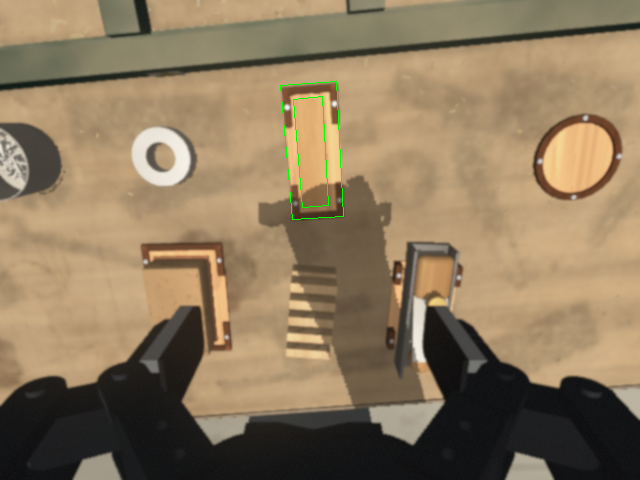

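```bash
python3 - <<'E'
from pp import *
h=(.6175,-.2849,-np.pi/2)
pick_place((.6206,.1499,-np.pi/2),h,.007,carry=.14)
def filled(d):
    m=d["pixels"].astype(np.uint8);cs=cv2.findContours(m,0,2)[0];f=np.zeros_like(m);cv2.drawContours(f,[max(cs,key=len)],-1,1,-1);return f>0
manip.move_to([.59,-.2849,.27],q_for(-np.pi/2));manip.dwell(.15)
s=manip.sense();im=manip.capture("wrist");C=cam("wrist",s);cv2.imwrite("pics/rg.png",im[:,:,::-1])
for n,z in(("spacer_ring",.004),("ring_tray",0)):
    for d in manip.trace(n,"wrist")[:1]: print(n,d["xy"],fit(n,filled(d),C,z=z))
# close look at the sanding block
manip.move_to([.44,.145,.24],q_for(-np.pi/2));manip.dwell(.15)
s=manip.sense();im=manip.capture("wrist");C=cam("wrist",s)
ov=im[:,:,::-1].copy()
for n,x,z in(("block_tray",(.4533,.1438,-1.554),0),("sanding_block",(.4533,.1438,-1.554),.004)):
    for P in M[n]: cv2.polylines(ov,[cv2.convexHull(proj(place(P,*x,z),C).astype(np.int32))],1,(0,255,0),1)
cv2.imwrite("pics/sb3.png",ov);print(manip.sense()["time_s"])
E
```

```text
down {'time_s': np.float64(38.25), 'eef_pos': array([0.6203, 0.1499, 0.0065]), 'wrist_force': array([ 0.5388, -0.277 ,  0.2746]), 'opening': np.float64(0.0851), 'finger_force': np.float64(0.0)}
grip {'time_s': np.float64(38.6417), 'eef_pos': array([0.6213, 0.1503, 0.0083]), 'wrist_force': array([-0.827 ,  0.2124,  5.4109]), 'opening': np.float64(0.0565), 'finger_force': np.float64(64.0694)}
up {'time_s': np.float64(39.675), 'eef_pos': array([0.6201, 0.1495, 0.1388]), 'wrist_force': array([ 0.0483,  0.3292, -0.3898]), 'opening': np.float64(0.0568), 'finger_force': np.float64(63.3997)}
above {'time_s': np.float64(42.0417), 'eef_pos': array([ 0.6183, -0.2846,  0.048 ]), 'wrist_force': array([0.3051, 0.0617, 0.9753]), 'opening': np.float64(0.0561), 'finger_force': np.float64(63.4195)}
low {'time_s': np.float64(43.275), 'eef_pos': array([ 0.6174, -0.2849,  0.0123]), 'wrist_force': array([-4.2304,  1.654 ,  6.5876]), 'opening': np.float64(0.0562), 'finger_force': np.float64(64.3689)}
done {'time_s': np.float64(44.675), 'eef_pos': array([ 0.6168, -0.2849,  0.1387]), 'wrist_force': array([-0.4165, -1.1399, -0.8026]), 'opening': np.float64(0.0856), 'finger_force': np.float64(0.0)}
spacer_ring [319.9, 179.1] (array([ 0.61727781, -0.28357034, -0.00376143]), np.float64(0.9679621227066483))
ring_tray [314.8, 161.5] (array([ 0.61791347, -0.28471844,  0.15058903]), np.float64(0.9814943059402893))
47.4417
```

View pics/rg.png

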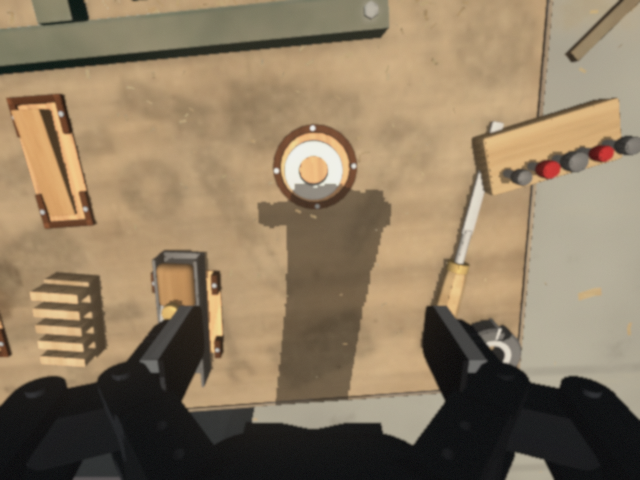

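View pics/sb3.png

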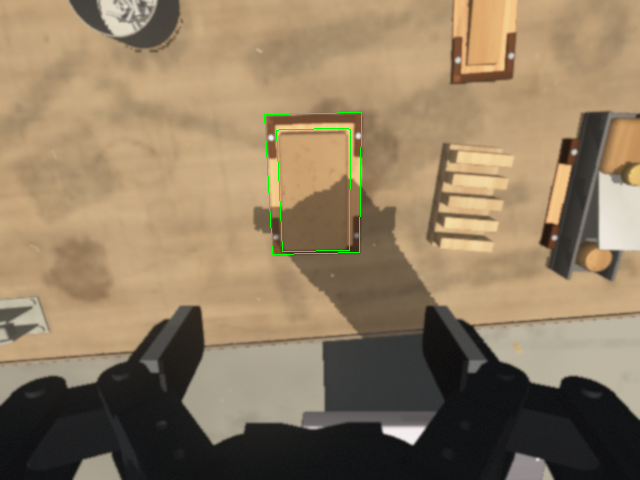

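The ring sits centred in its round tray (315,170). The sanding block matches its predicted, centred outline (315,190), and the tin and offcut are untouched.

```bash
python3 -c "
from station import manip
print(manip.hand_in())"
```

```text
the job is handed in; nothing more can be done
None
```

The plane, sanding block, wedge and ring were placed in their holders in that order and let go, each about 1–3 mm or less off centre by camera. The tin and offcut were left alone, and I handed the job in at about 47 s; no verdict was returned.

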